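# Fit the strainer basket and set the valve two turns open

### The job

Lower the loose strainer basket upright into the open strainer pot until it sits on the bottom (do not drop it) and let go of it. Then take the upright handle of the valve's handwheel, turn the wheel clockwise until it is fully closed against its stop, and back it off (counterclockwise) exactly two full turns. Finish while still gripping the handle at that setting, and leave the spray can, parts tray and spanner alone.

Things in the scene. Friction and masses are not known exactly. Their poses are not given: they have to be found in the camera images.
- wheel (a joint): the valve's handwheel, aluminium, lying level (stem vertical), rim 132 mm across, three spokes. Value = opening angle in rad: 0 = fully closed, against a hard stop; it grows counterclockwise seen from above. A full turn is 6.283. It starts less than one turn open and could open to 20 rad. It is moderately stiff (about 2 N at the handle) and stays where it is left. The wheel does not rise or sink as it turns.
- wheel_centre (a point): point on the wheel's vertical axis at mid-height of the rim, 96 mm above the bench. The wheel belongs to a rig bolted to the bench: a 110 x 340 mm steel base plate with the valve near one end and the strainer pot near the other, axes 220 mm apart, joined by a low pipe.
- handle: brown wooden upright handle on the wheel's rim, a round bar 20 mm across and 55 mm tall, its axis 60 mm from the wheel's axis. It revolves freely on its own pin, so a gripper that holds it need not turn with the wheel. Origin: its lower end, 106 mm above the bench; z up. It circles with the wheel; its place at closed is known from its present place and the wheel's value.
- handle_grip (a point): point on the handle's axis 36 mm above its lower end (142 mm above the bench), the height to grip; the handle ends 19 mm higher.
- basket: loose strainer basket, a tapered steel cup with rows of dark holes: outer radius 30 mm at the bottom, 42 mm at the rim, rim 75 mm high, 0.2 kg, standing on the bench. A fixed bail arches over its mouth to 94 mm and carries an upright round knob. Origin: centre of its underside; z up.
- basket_knob (a point): middle of the basket's grip knob, a round upright steel bar 18 mm across reaching from 91 to 133 mm above the basket's underside; this point is 115 mm above the underside, on the basket's axis. It can be gripped from above at any yaw.
- pot_floor (a point): centre of the inner floor of the open strainer pot, 25 mm above the bench. The pot is a fixed aluminium cup of the same tapered shape: inner radius about 34 mm at the floor and 46 mm at the rim, rim 100 mm above the bench. The seated basket stands on this floor and shows about 15 mm of its wall above the pot's rim, its knob ending 158 mm above the bench.
- spray_can: bystander: plain metal can, 64 mm across, 150 mm tall, upright; origin at its underside. It and the basket may stand on either side of the rig.
- parts_tray: bystander: shallow stainless tray 120 x 220 x 30 mm beyond the rig; origin at its underside centre.
- spanner: bystander: steel spanner 170 mm long lying on the bench to the far right; origin near its middle.

How it is judged:
By the outcome, as a careful person would: the job done as asked, in the order asked, and still so for the second after the job is handed in, while the arm keeps its last pose, push and grip.
It also fails if it takes over 72 s, if anything falls off the work surface, if the arm or the gripper's body presses on something with over 40 N, if the wrist force passes 120 N, or if a joint passes its speed limit or range.

### The arm

A 7-joint arm with a two-finger parallel gripper is mounted at the origin on the work surface. World frame = base frame: x ahead of the robot, y to its left, z up, the work surface at z = 0. Lengths are in m, angles in rad, forces in N, time in s.
With the tool pointing down it reaches from about 0.4 to 0.85 m from the base axis. Payload 4.5 kg.
Tool frame: the origin (TCP) lies between the finger pads; the fingertips stand 25 mm ahead of it and the grasp point (between the pads) lies 6 mm ahead of it (ctrl.tip_extent is the distance from the TCP to the fingertips, in m); z points along the fingers, y is the direction in which the jaws open and shut (so a half turn about z gives the same grasp; the last joint's range is limited). The gripper opens to 88 mm and grips with 3 to 60 N. Pads are 18 mm wide; open, the fingers measure 123 mm over their backs; the gripper's body (75 mm by 187 mm) begins 45 mm behind the grasp point.
Start: joints at [-1.19, 0.689, -0.195, 1.565, 0.157, 0.902, -0.215], TCP at [0.212, 0.588, 0.264] pointing down, gripper open.
Joint ranges: [-3.01, 3.01], [-0.46, 2.08], [-1.47, 1.51], [0.13, 2.56], [-1, 4.14], [0.04, 2.09], [-2.66, 2.66]. Speed limits (rad/s): [2.57, 2.57, 3.14, 3.14, 3.14, 3.14, 3.14].

### API

Orientations are given as a unit quaternion [x, y, z, w].
In Python, from cell import ctrl, grip, eyes, workorder gives the robot as it stands. Calls block until the motion is done:
- ctrl.movep(position, orientation): joint-space move of the TCP to a pose.
- ctrl.move_straight(position, ori=None, feed=0.15, max_force=None): straight line of the TCP; ori=None keeps the orientation; feed is the mean speed in m/s. With max_force (N) it stops when the force on the tool has changed by that much, and returns True; else False.
- ctrl.movej(angles): joint-space move.
- grip(opening, f_grip=None): finger opening in m; f_grip is the grip in N (None keeps the last); returns when the fingers have stopped.
- ctrl.pause(seconds).
- ctrl.inverse_kinematics(position, orientation): joint angles nearest the present ones, or None.
- eyes.get_image(name): name is "scene" or "side" or "wrist"; returns (picture, depth): 480x640x3 uint8, red, green, blue; 480x640 float32, m along the optical axis (not along the pixel's ray), 0 where there is no reading.
- eyes.camera_model(name): a dict with "fx", "fy", "cx", "cy" (pixels), "eye" and "attitude" of the camera in the world. Camera axes: x right, y down, z forward; pixel columns grow to the right and rows downward; lengths in m; the calibration is good to about 2 mm. A picture is of the moment at which its call begins: read the wrist's pose just before it. camera_model takes no time and is no camera call; for the wrist camera it gives the pose at the moment of the call.
A pose or a line that the arm cannot do raises ctrl.IKError and nothing moves.
- workorder.hand_in(): hands the job in, once; it reports no verdict.
Readings, each from a call of its own:
- ctrl.read_t(): time.
- ctrl.read_joint_pos(): joint angles.
- ctrl.read_qd(): joint speeds.
- ctrl.read_joint_efforts(): joint torques, N m.
- ctrl.read_eef_pos(): TCP position.
- ctrl.read_tool_rot(): TCP orientation.
- ctrl.read_wrist_force(): force on the tool from outside, world axes, zero at the start.
- ctrl.read_torque(): the same for the moment, N m.
- ctrl.read_opening(): finger opening in m.
Only numpy, scipy, OpenCV 4.12 (cv2) and the standard library are available. Lean on these libraries where they do the work, as an engineer would, in place of code of your own. Each camera call takes 0.05 s, during which the arm holds its last target.

## Working session

There is one attempt and no reset: what is moved stays moved. The work goes in short steps, each a Python script; the robot and the scene stay as the last script left them, time stands still between calls to the robot, and variables do not carry over. Pictures are saved under pics/ and viewed, and the job is handed in when it is done.

```bash
ls -la; mkdir -p pics; cat > h.py <<'E'
import numpy as np, cv2
from scipy.spatial.transform import Rotation as R
from cell import ctrl, grip, eyes, workorder
E
python3 - <<'E'
from h import *
for n in ["scene","side","wrist"]:
    m=eyes.camera_model(n); im,d=eyes.get_image(n)
    cv2.imwrite(f"pics/a_{n}.png",im[:,:,::-1]); np.savez(f"a_{n}.npz",im=im,d=d,**m)
    print(n,m)
print(ctrl.read_t(),ctrl.read_eef_pos(),ctrl.read_tool_rot(),ctrl.tip_extent,ctrl.read_opening())
E
```

```text
total 12
drwxr-xr-x  3 agent agent 4096 Dec  6 14:42 .
drwxr-xr-x 23 root  root  4096 Dec  6 14:42 ..
drwxr-xr-x  2 agent agent 4096 Dec  6 14:42 pics
scene {'fx': 440.4422182921661, 'fy': 440.4422182921661, 'cx': 321.22002732700247, 'cy': 237.08931148182333, 'eye': array([ 1.38270598, -0.21859904,  0.64376005]), 'attitude': array([ 0.69820095,  0.5328864 , -0.28168882, -0.38626277])}
side {'fx': 600.1512437987104, 'fy': 600.1512437987104, 'cx': 319.2838682626316, 'cy': 249.71738939034176, 'eye': array([ 0.54882549, -1.15624192,  1.07064949]), 'attitude': array([ 0.90553008, -0.0339317 ,  0.00775208, -0.42285201])}
wrist {'fx': 336.8086449116558, 'fy': 336.8086449116558, 'cx': 316.7438480571999, 'cy': 239.11078988674532, 'eye': array([0.13693485, 0.61510435, 0.38440583]), 'attitude': array([0.80827402, 0.56725801, 0.09053552, 0.12928563])}
0.15 [0.21230914 0.58738749 0.26311883] [ 1.72483482e-01  9.85012192e-01 -6.52683831e-04 -6.95256837e-05] 0.025 0.08818392349429865
```

View pics/a_scene.png

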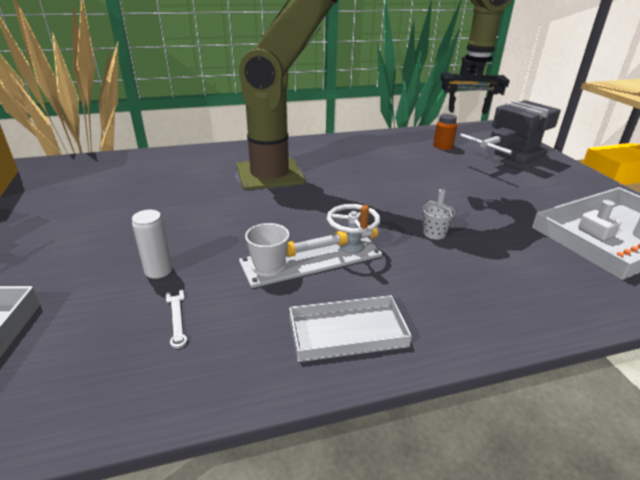

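View pics/a_side.png

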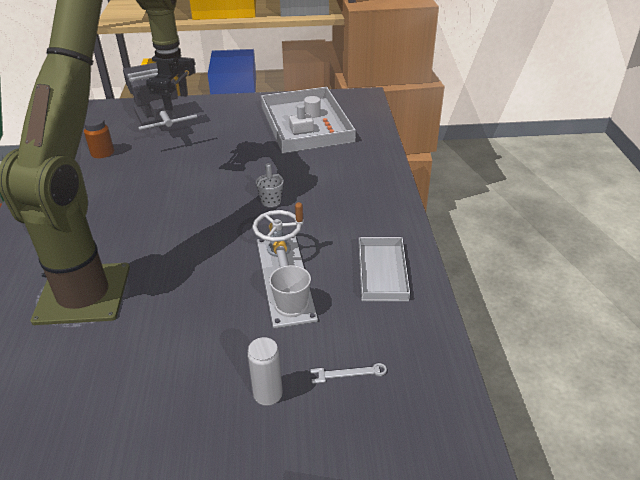

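View pics/a_wrist.png

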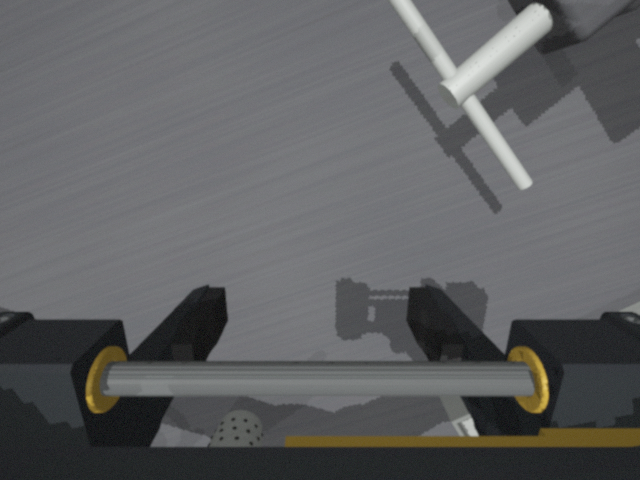

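The scene view shows the basket knob at about (441,198), the handle at (365,217), the pot mouth at (268,236) and the wheel at (353,218). In the side view the knob is at (268,171), the handle at (299,212), the wheel at (277,226) and the pot mouth at (291,278). I'll localise these next.

```bash
cat >> h.py <<'E'
def ray(m,uv):
    uv=np.atleast_2d(uv).astype(float)
    d=np.c_[(uv[:,0]-m['cx'])/m['fx'],(uv[:,1]-m['cy'])/m['fy'],np.ones(len(uv))]
    return d@R.from_quat(m['attitude']).as_matrix().T
def onplane(m,uv,z):
    d=ray(m,uv); return m['eye']+d*((z-m['eye'][2])/d[:,2])[:,None]
def cloud(m,dep):
    v,u=np.mgrid[0:480,0:640]; uv=np.c_[u.ravel(),v.ravel()]
    return (m['eye']+ray(m,uv)*dep.ravel()[:,None]).reshape(480,640,3)
def fitc(P):
    A=np.c_[2*P,np.ones(len(P))]; s=np.linalg.lstsq(A,(P**2).sum(1),rcond=None)[0]
    return s[:2],np.sqrt(s[2]+s[:2]@s[:2])
E
python3 - <<'E'
from h import *
for n in ["scene","side"]:
    z=np.load(f"a_{n}.npz"); im=z['im']; d=z['d']; C=cloud(z,d)
    hsv=cv2.cvtColor(im,cv2.COLOR_RGB2HSV)
    br=(hsv[...,1]>120)&((hsv[...,0]<20))&(C[...,2]>.1)&(C[...,2]<.18)&(C[...,0]>.4)&(C[...,0]<.9)&(abs(C[...,1])<.4)
    print(n,'brown',br.sum(),C[br].mean(0),C[br][:,2].min(),C[br][:,2].max())
    v,u=np.nonzero(br); print(u.min(),u.max(),v.min(),v.max())
    # wheel rim: height band
    W=(C[...,2]>.088)&(C[...,2]<.106)&(C[...,0]>.35)&(C[...,0]<.9)&(abs(C[...,1])<.45)&(d>0)
    k,l,s,c=cv2.connectedComponentsWithStats(W.astype(np.uint8))
    for i in range(1,k):
        if s[i,4]>25: 
            P=C[l==i]; print(s[i],P.mean(0),P.min(0),P.max(0),fitc(P[:,:2]))
    K=(C[...,2]>.108)&(C[...,2]<.15)&(C[...,0]>.3)&(C[...,0]<.95)&(C[...,1]<.45)&(d>0)
    k,l,s,c=cv2.connectedComponentsWithStats(K.astype(np.uint8))
    for i in range(1,k):
        if s[i,4]>8: P=C[l==i]; print('K',s[i],P.mean(0).round(3),P.min(0).round(3),P.max(0).round(3))
E
```

```text
scene brown 160 [0.57489818 0.12205712 0.13953733] 0.11142524650041397 0.1631976468274396
360 368 205 227
[429 200  22  12  76] [0.49271748 0.36873661 0.09460799] [0.45804304 0.35479245 0.08803834] [0.52256853 0.3844924  0.10510595] (array([0.48434438, 0.38298348]), np.float64(0.024077134745772905))
[327 205  53  29 665] [0.51751059 0.11402256 0.09964765] [0.44851829 0.05755325 0.08832501] [0.5794076  0.18542091 0.1059615 ] (array([0.51403355, 0.12125517]), np.float64(0.05370672897977557))
[246 224  43  28 479] [ 0.53679934 -0.0964872   0.09575092] [ 0.48662651 -0.14510801  0.08804878] [ 0.5872135  -0.04640802  0.10322503] (array([ 0.53802404, -0.09631857]), np.float64(0.0469243202423437))
[136 233  31  16 211] [ 0.50074774 -0.34713899  0.09696665] [ 0.47350928 -0.38106943  0.08801325] [ 0.51050467 -0.31919261  0.10590551] (array([ 0.47639889, -0.35070804]), np.float64(0.031025177234054437))
K [438 189   8  12  80] [0.493 0.368 0.124] [0.481 0.361 0.108] [0.501 0.379 0.135]
K [351 212   6   5  24] [0.511 0.121 0.111] [0.501 0.113 0.109] [0.516 0.129 0.114]
K [360 212   9  17 130] [0.
[... 699 characters left out ...]
735] [ 0.48635926 -0.15023851  0.08806759] [ 0.58458338 -0.04783652  0.10278846] (array([ 0.53615523, -0.09971455]), np.float64(0.04724154910034893))
[250 363  31  18 174] [ 0.47851093 -0.37816281  0.09741227] [ 0.44618227 -0.38737842  0.08810652] [ 0.50779507 -0.35467661  0.10593945] (array([ 0.47583375, -0.35435917]), np.float64(0.030620191902053465))
K [265 163   7  10  53] [0.488 0.364 0.122] [0.479 0.354 0.108] [0.496 0.375 0.135]
K [295 207   8  15  96] [0.568 0.116 0.13 ] [0.558 0.107 0.108] [0.577 0.125 0.15 ]
K [274 219   6   4  15] [0.509 0.118 0.111] [0.501 0.111 0.108] [0.515 0.124 0.113]
K [248 337  32  38 821] [ 0.477 -0.366  0.138] [ 0.445 -0.388  0.108] [ 0.508 -0.323  0.15 ]
```

```bash
cat >> h.py <<'E'
def down(yaw): # tool x axis at world angle yaw, z down
    c,s=np.cos(yaw),np.sin(yaw)
    return R.from_matrix(np.array([[c,s,0],[s,-c,0],[0,0,-1.]])).as_quat()
E
python3 - <<'E'
from h import *
T=R.from_quat(ctrl.read_tool_rot()).as_matrix(); m=eyes.camera_model('wrist')
print('cam off tool',T.T@(m['eye']-ctrl.read_eef_pos()),'cam z in tool',T.T@R.from_quat(m['attitude']).as_matrix())
lo=np.array([-3.01,-.46,-1.47,.13,-1,.04,-2.66]);hi=np.array([3.01,2.08,1.51,2.56,4.14,2.09,2.66])
B=np.array([.487,.368]);W=np.array([.511,.118]);P=np.array([.537,-.098])
for deg in range(-180,180,30):
    q=down(np.radians(deg)); x=np.array([np.cos(np.radians(deg)),np.sin(np.radians(deg))])
    pts=[(*(B-.08*x),.3),(*B,.109),(*B,.3),(*P,.3),(*P,.134)]+[(*(W+.06*np.array([np.cos(a),np.sin(a)])),.148) for a in np.arange(0,6.28,.5)]
    out=[]
    for p in pts:
        j=ctrl.inverse_kinematics(np.array(p),q)
        out.append(None if j is None else min((j-lo).min(),(hi-j).min()).round(2))
    print(deg,out)
E
```

```text
cam off tool [ 0.08030486  0.00035312 -0.12140505] cam z in tool [[-2.71606414e-04 -9.50211708e-01 -3.11604937e-01]
 [ 9.99999185e-01 -6.46897901e-04  1.10102160e-03]
 [-1.24778020e-03 -3.11604384e-01  9.50211109e-01]]
-180 [np.float64(0.99), np.float64(0.54), np.float64(0.94), np.float64(0.8), np.float64(0.56), np.float64(0.58), np.float64(0.58), np.float64(0.55), np.float64(0.49), np.float64(0.43), np.float64(0.37), np.float64(0.33), np.float64(0.32), np.float64(0.36), np.float64(0.41), np.float64(0.48), np.float64(0.53), np.float64(0.57)]
-150 [np.float64(0.93), np.float64(0.59), np.float64(0.97), np.float64(0.79), np.float64(0.64), np.float64(0.63), np.float64(0.62), np.float64(0.59), np.float64(0.54), np.float64(0.47), np.float64(0.41), np.float64(0.37), np.float64(0.37), np.float64(0.41), np.float64(0.46), np.float64(0.53), np.float64(0.58), np.float64(0.62)]
-120 [np.float64(0.85), np.float64(0.65), np.float64(0.83), np.float64(0.37), np.float64(0.66), np.float64(0.69), np.float64(0.69), np.float64(0.65), np.float64(0.6), np.float64(0.54), np.float64(0.47), np.float64(0.43), n
[... 2336 characters left out ...]
p.float64(0.4), np.float64(0.46), np.float64(0.5)]
120 [np.float64(0.9), np.float64(0.5), np.float64(0.9), np.float64(0.79), np.float64(0.44), np.float64(0.52), np.float64(0.52), np.float64(0.49), np.float64(0.44), np.float64(0.38), np.float64(0.32), np.float64(0.27), np.float64(0.27), np.float64(0.3), np.float64(0.35), np.float64(0.41), np.float64(0.47), np.float64(0.51)]
150 [np.float64(0.98), np.float64(0.51), np.float64(0.92), np.float64(0.8), np.float64(0.49), np.float64(0.55), np.float64(0.54), np.float64(0.51), np.float64(0.46), np.float64(0.4), np.float64(0.34), np.float64(0.3), np.float64(0.29), np.float64(0.32), np.float64(0.37), np.float64(0.44), np.float64(0.5), np.float64(0.53)]
```

```bash
python3 - <<'E'
from h import *
q=down(np.pi)
def look(name,p):
    ctrl.movep(np.array(p),q)
    m=eyes.camera_model('wrist'); im,d=eyes.get_image('wrist')
    cv2.imwrite(f"pics/{name}.png",im[:,:,::-1]); np.savez(f"{name}.npz",im=im,d=d,**m)
    print(name,ctrl.read_t(),ctrl.read_eef_pos(),ctrl.read_wrist_force())
look('b_pot',(.537+.03,-.098,.32))
look('b_wheel',(.511+.03,.118,.32))
look('b_bas',(.487+.03,.368,.30))
E
```

```text
b_pot 2.9333 [ 0.56717844 -0.09690915  0.31996354] [-0.24598971 -0.20786366  0.10362439]
b_wheel 3.8583 [0.54167757 0.11538706 0.31986272] [-0.54769335 -0.50687568 -0.04543926]
b_bas 4.9 [0.5187823  0.36489602 0.30009678] [-0.24661288 -0.36296041  0.23777388]
```

```bash
python3 -c "
import cv2,numpy as np
a=[cv2.resize(cv2.imread(f'pics/b_{n}.png'),(400,300)) for n in ('pot','wheel','bas')]
cv2.imwrite('pics/b_all.png',np.vstack([np.hstack(a[:2]),np.hstack([a[2],a[2]*0])]))"
```

```text
(no output)
```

View pics/b_all.png

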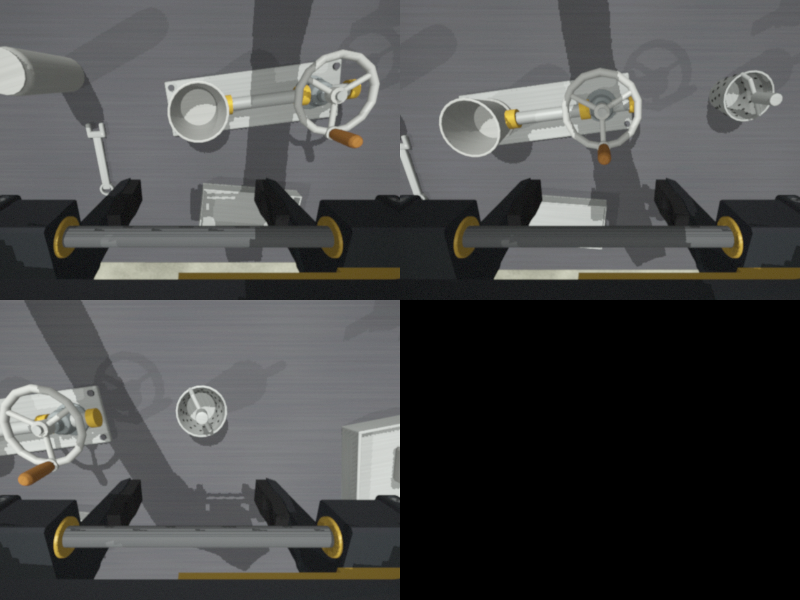

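Wrist views: pot mouth near full-resolution pixel (398,222) in the first, wheel hub (1205-800→405,218) and handle (408,308) in the second, basket mouth (403,222) with knob top (404,234) in the third. Now circle fits.

```bash
python3 - <<'E'
from h import *
for n in ["b_pot","b_wheel","b_bas"]:
    z=np.load(f"{n}.npz"); im=z['im']; d=z['d']; C=cloud(z,d); hsv=cv2.cvtColor(im,cv2.COLOR_RGB2HSV)
    ok=(d>.1)&(np.arange(480)[:,None]<360); print(n,'bench z',np.median(C[ok&(abs(C[...,2])<.02)][:,2]))
    def comps(M,tag,mn):
        k,l,s,c=cv2.connectedComponentsWithStats((M&ok).astype(np.uint8),connectivity=8)
        for i in range(1,k):
            if s[i,4]>mn:
                P=C[l==i]; uv=np.argwhere(l==i)[:,::-1]
                hull=cv2.convexHull(uv.astype(np.int32))[:,0]
                zt=np.percentile(P[:,2],90)
                H=onplane(z,hull,zt)[:,:2]
                print(tag,s[i],P.mean(0).round(4),'ztop',zt.round(4),'hullfit',np.r_[fitc(H)].__repr__() if 0 else [x.round(4) for x in fitc(H)], 'fit',[x.round(4) for x in fitc(P[:,:2])])
    reg=(C[...,0]>.4)&(C[...,0]<.65)&(C[...,1]>-.2)&(C[...,1]<.43)
    comps(reg&(C[...,2]>.094)&(C[...,2]<.106),'rim.1',150)
    comps(reg&(C[...,2]>.07)&(C[...,2]<.08),'rim75',100)
    comps(reg&(C[...,2]>.126)&(C[...,2]<.138)&(hsv[...,1]<80),'knob',15)
    comps(reg&(C[...,2]>.155)&(C[...,2]<.168),'handletop',15)
    comps(reg&(C[...,2]>.021)&(C[...,2]<.029),'floor25',150)
E
```

```text
b_pot bench z 0.0007965854073943568
rim.1 [ 470   80  137  144 6360] [0.5037 0.1205 0.101 ] ztop 0.1032 hullfit [array([0.5103, 0.1185]), np.float64(0.0655)] fit [array([0.5078, 0.1197]), np.float64(0.054)]
rim.1 [ 268  129   98   99 1554] [ 0.5371 -0.0963  0.0995] ztop 0.1013 hullfit [array([ 0.5368, -0.0964]), np.float64(0.0493)] fit [array([ 0.5368, -0.0964]), np.float64(0.047)]
rim75 [277 136  81  82 564] [ 0.5463 -0.0956  0.0752] ztop 0.079 hullfit [array([ 0.5373, -0.0964]), np.float64(0.043)] fit [array([ 0.5371, -0.0964]), np.float64(0.0421)]
rim75 [508 145  16  19 145] [0.5126 0.1118 0.0763] ztop 0.0794 hullfit [array([0.5117, 0.1133]), np.float64(0.0097)] fit [array([0.5111, 0.1174]), np.float64(0.0083)]
handletop [555 216  26  22 420] [0.5678 0.1219 0.1601] ztop 0.1624 hullfit [array([0.5673, 0.1201]), np.float64(0.0102)] fit [array([0.5682, 0.1229]), np.float64(0.0066)]
floor25 [ 288  142   59   60 2680] [ 0.5369 -0.0963  0.0258] ztop 0.0269 hullfit [array([ 0.5375, -0.0963]), np.float64(0.0353)] fit [array([ 0.5373, -0.0963]), np.float64(0.025)]
b_wheel bench z 0.0007997
[... 2074 characters left out ...]
 0.1243]), np.float64(0.0536)]
rim75 [281 137  82  83 978] [0.4886 0.3704 0.0747] ztop 0.0764 hullfit [array([0.488 , 0.3702]), np.float64(0.0415)] fit [array([0.4879, 0.3702]), np.float64(0.0396)]
rim75 [ 87 193  13  20 154] [0.5111 0.1322 0.0763] ztop 0.0793 hullfit [array([0.51  , 0.1313]), np.float64(0.0097)] fit [array([0.5104, 0.1269]), np.float64(0.0079)]
knob [312 178  21  22 339] [0.4874 0.3702 0.1333] ztop 0.1344 hullfit [array([0.4872, 0.37  ]), np.float64(0.0088)] fit [array([0.4875, 0.3702]), np.float64(0.0063)]
handletop [ 29 277  26  21 414] [0.5672 0.1279 0.1597] ztop 0.162 hullfit [array([0.5662, 0.13  ]), np.float64(0.0103)] fit [array([0.5678, 0.127 ]), np.float64(0.0065)]
```

```bash
python3 - <<'E'
from h import *
q=down(np.pi); B=(.4877,.3702)
ctrl.movep(np.array([*B,.20]),q); ctrl.pause(.3)
print(ctrl.read_eef_pos(),ctrl.read_wrist_force())
m=eyes.camera_model('wrist'); im,d=eyes.get_image('wrist'); cv2.imwrite("pics/c.png",im[:,:,::-1]); np.savez("c.npz",im=im,d=d,**m)
print(ctrl.move_straight(np.array([*B,.125]),feed=.1,max_force=8), ctrl.read_eef_pos(),ctrl.read_wrist_force(),ctrl.read_t())
E
```

```text
[0.48886205 0.37057248 0.20149178] [ 0.42839753 -0.06251423  0.47589885]
False [0.48800664 0.37055338 0.12548603] [-0.73428491  0.3306676   1.04455804] 6.65
```

View pics/c.png

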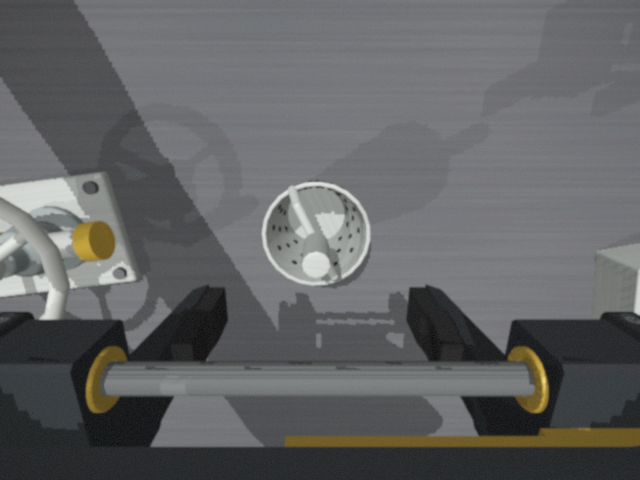

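The basket knob is at (316,263), centred between the fingers at (220,300) and (415,300). I'll grip and lift.

```bash
python3 - <<'E'
from h import *
z=np.load("c.npz");C=cloud(z,z['d']);M=(C[...,2]>.126)&(C[...,2]<.138)&(abs(C[...,0]-.487)<.03)&(abs(C[...,1]-.37)<.03)
print('knob',C[M].mean(0),fitc(C[M][:,:2]))
q=down(np.pi); B=(.4877,.3702)
grip(.010,25); print(ctrl.read_opening(),ctrl.read_eef_pos(),ctrl.read_wrist_force())
ctrl.move_straight(np.array([*B,.15]),feed=.1); ctrl.move_straight(np.array([*B,.28]),feed=.2); ctrl.pause(.2)
print(ctrl.read_opening(),ctrl.read_eef_pos(),ctrl.read_wrist_force(),ctrl.read_t())
ctrl.movep(np.array([.5368,-.0964,.28]),q); ctrl.pause(.3)
print(ctrl.read_opening(),ctrl.read_eef_pos(),ctrl.read_wrist_force(),ctrl.read_t())
for n in ["scene","side","wrist"]:
    m=eyes.camera_model(n); im,d=eyes.get_image(n)
    cv2.imwrite(f"pics/d_{n}.png",im[:,:,::-1]); np.savez(f"d_{n}.npz",im=im,d=d,**m)
a=[cv2.resize(cv2.imread(f'pics/d_{n}.png'),(400,300)) for n in ('scene','side','wrist')]
cv2.imwrite('pics/d_all.png',np.vstack([np.hstack(a[:2]),np.hstack([a[2],a[2]*0])]))
E
```

```text
knob [0.48629571 0.37018804 0.13289067] (array([0.48676404, 0.37016473]), np.float64(0.006404215512370369))
0.017252650475779795 [0.48769564 0.37013444 0.12497945] [ 0.09459906  0.1972244  -0.27216864]
0.0168908639524617 [0.48714641 0.36969501 0.27848388] [ 0.21747745 -0.35974158 -2.24535011] 9.125
0.017100290051981087 [ 0.53696525 -0.0957893   0.27998922] [ 0.1046282  -0.81824603 -1.75794088] 11.1417
```

View pics/d_all.png

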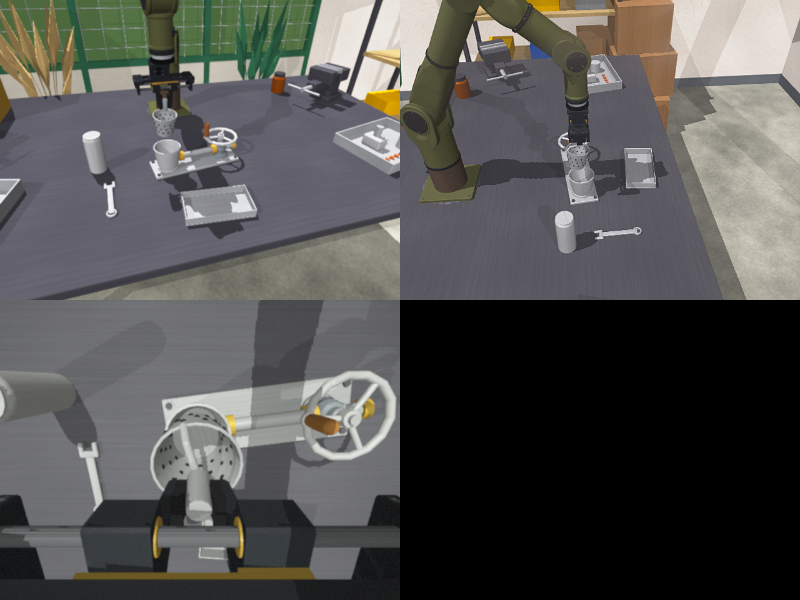

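Held upright, and the wrist force shows the 2 N weight. It's above the pot (scene view: basket (165,122), pot (168,155)). I'll lower it.

```bash
python3 - <<'E'
from h import *
P=(.5370,-.0964)
s=lambda t:print(t,ctrl.read_opening().round(4),ctrl.read_eef_pos().round(4),ctrl.read_wrist_force().round(2),ctrl.read_t())
print(ctrl.move_straight(np.array([*P,.22]),feed=.12,max_force=8)); s('a')
print(ctrl.move_straight(np.array([*P,.162]),feed=.06,max_force=5)); s('b')
print(ctrl.move_straight(np.array([*P,.143]),feed=.02,max_force=4)); s('c')
m=eyes.camera_model('scene'); im,d=eyes.get_image('scene'); cv2.imwrite("pics/e.png",cv2.resize(im[150:320,150:450,::-1],None,fx=2.5,fy=2.5))
E
```

```text
FalseTraceback (most recent call last):
  File "<stdin>", line 4, in <module>
  File "<stdin>", line 3, in <lambda>
AttributeError: 'float' object has no attribute 'round'
```

```bash
cat >> h.py <<'E'
def s(t): print(t,np.round(ctrl.read_opening(),4),ctrl.read_eef_pos().round(4),ctrl.read_wrist_force().round(2),np.round(ctrl.read_t(),2))
E
python3 - <<'E'
from h import *
P=(.5370,-.0964)
print(ctrl.move_straight(np.array([*P,.162]),feed=.06,max_force=5)); s('b')
print(ctrl.move_straight(np.array([*P,.143]),feed=.02,max_force=4)); s('c')
m=eyes.camera_model('scene'); im,d=eyes.get_image('scene'); cv2.imwrite("pics/e.png",cv2.resize(im[150:320,150:450,::-1],None,fx=2.5,fy=2.5))
E
```

```text
False
b 0.0172 [ 0.5368 -0.0964  0.162 ] [ 1.37  0.63 -1.97] 13.06
True
c 0.0172 [ 0.5373 -0.0965  0.1549] [0.16 0.14 4.03] 13.58
```

View pics/e.png

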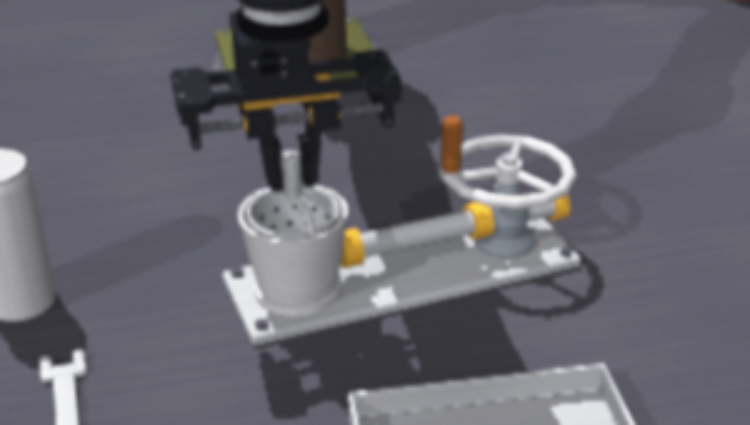

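The handle now shows to the left of the wheel: crop (452,140), i.e. scene pixel (331,206), where it was (365,217) before. The basket's underside was at about z 0.155 during transfer and the handle top is at 0.161, so I must have brushed it. Contact also came 5 mm early, so the basket may have shifted in the grip. I'll measure both.

```bash
python3 - <<'E'
from h import *
# basket tilt/pose in air (d images) : TCP .537,-.0958,.280
for n in ["scene","side"]:
    z=np.load(f"d_{n}.npz"); C=cloud(z,z['d'])
    R0=(abs(C[...,0]-.537)<.06)&(abs(C[...,1]+.096)<.06)&(z['d']>0)
    for lo,hi in ((.12,.15),(.15,.165),(.165,.19),(.19,.21),(.21,.235)):
        P=C[R0&(C[...,2]>lo)&(C[...,2]<hi)]
        if len(P): print(n,lo,hi,len(P),P.mean(0).round(4),P.min(0).round(3),P.max(0).round(3))
    m=eyes.camera_model(n); im,d=eyes.get_image(n); np.savez(f"f_{n}.npz",im=im,d=d,**m)
    cv2.imwrite(f"pics/f_{n}.png",cv2.resize(im[150:350,170:430,::-1] if n=='scene' else im[180:340,200:400,::-1],None,fx=3,fy=3,interpolation=cv2.INTER_CUBIC))
    a=z['im'][150:300,200:400,::-1] if n=='scene' else z['im'][200:340,200:400,::-1]
    cv2.imwrite(f"pics/d2_{n}.png",cv2.resize(a,None,fx=3.5,fy=3.5,interpolation=cv2.INTER_CUBIC))
E
```

```text
scene 0.12 0.15 7 [ 0.548  -0.1008  0.1493] [ 0.546 -0.111  0.148] [ 0.55  -0.087  0.15 ]
scene 0.15 0.165 120 [ 0.5473 -0.1012  0.158 ] [ 0.521 -0.129  0.15 ] [ 0.556 -0.071  0.165]
scene 0.165 0.19 282 [ 0.546  -0.101   0.1789] [ 0.489 -0.132  0.165] [ 0.564 -0.065  0.19 ]
scene 0.19 0.21 435 [ 0.5321 -0.0983  0.2007] [ 0.489 -0.136  0.19 ] [ 0.57  -0.058  0.21 ]
scene 0.21 0.235 507 [ 0.5283 -0.097   0.2202] [ 0.488 -0.137  0.21 ] [ 0.573 -0.056  0.235]
side 0.12 0.15 4 [ 0.5364 -0.1225  0.1494] [ 0.526 -0.127  0.149] [ 0.545 -0.115  0.15 ]
side 0.15 0.165 93 [ 0.5213 -0.1256  0.1582] [ 0.492 -0.134  0.151] [ 0.551 -0.104  0.165]
side 0.165 0.19 346 [ 0.5261 -0.1041  0.1794] [ 0.489 -0.136  0.165] [ 0.561 -0.062  0.19 ]
side 0.19 0.21 404 [ 0.529  -0.0985  0.2   ] [ 0.488 -0.142  0.19 ] [ 0.566 -0.059  0.21 ]
side 0.21 0.235 320 [ 0.5258 -0.1106  0.2207] [ 0.49  -0.144  0.21 ] [ 0.57  -0.058  0.234]
```

View pics/d2_scene.png

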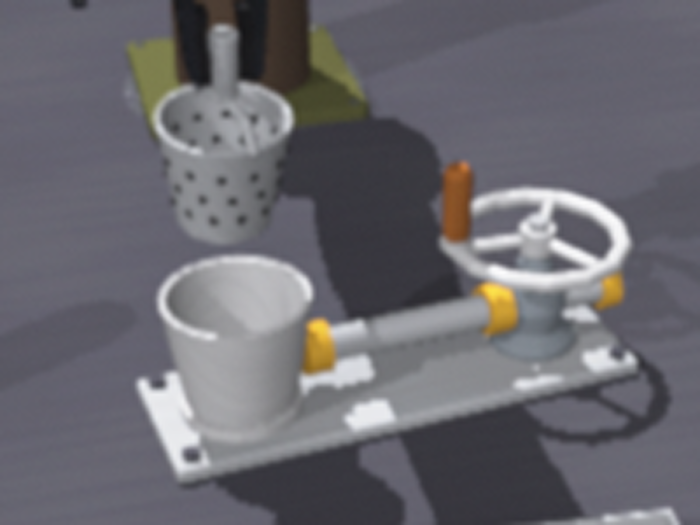

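View pics/f_side.png

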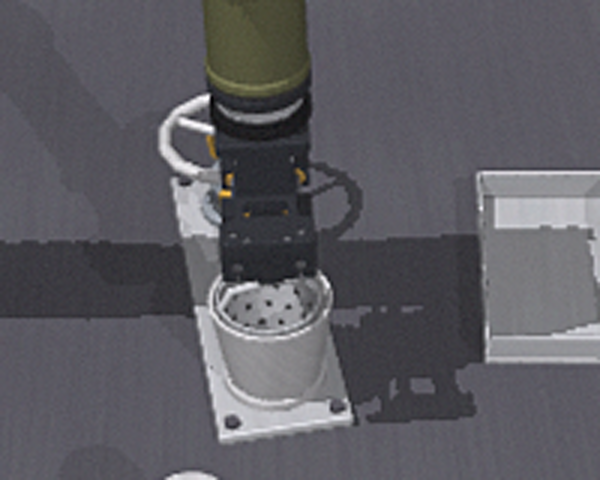

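View pics/f_scene.png

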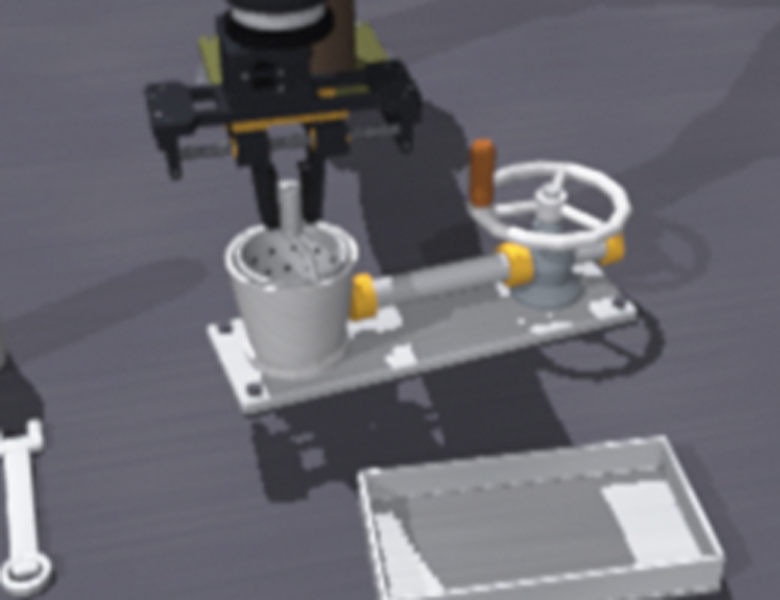

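The basket looks tilted a few degrees in the grip, with its bottom shifted relative to its rim. I'll quantify that with a rim-plane fit, using the pre-grasp image as reference.

```bash
python3 - <<'E'
from h import *
def rimfit(f,cx,cy,zr,dz=.012,rows=480):
    z=np.load(f); d=z['d']; C=cloud(z,d)
    r=np.hypot(C[...,0]-cx,C[...,1]-cy)
    M=(d>0)&(r>.034)&(r<.050)&(abs(C[...,2]-zr)<dz)&(np.arange(480)[:,None]<rows)
    az=np.arctan2(C[...,1]-cy,C[...,0]-cx); top=[]
    for a in np.arange(-np.pi,np.pi,np.radians(6)):
        S=M&(az>=a)&(az<a+np.radians(6)); P=C[S]
        if len(P)>3:
            top.append(P[P[:,2]>=np.percentile(P[:,2],70)].mean(0))
    P=np.array(top); 
    for _ in range(4):
        A=np.c_[P[:,:2]-[cx,cy],np.ones(len(P))]; k=np.linalg.lstsq(A,P[:,2],rcond=None)[0]; e=P[:,2]-A@k
        P=P[abs(e)<max(2*e.std(),.0008)]
    print(f,len(P),'slope deg x,y',np.degrees(k[:2]).round(2),'z0',k[2].round(4),'rms',e.std().round(4),'centre',[v.round(4) for v in fitc(P[:,:2])])
rimfit('c.npz',.487,.370,.075)
for f in ('d_wrist.npz','d_scene.npz','d_side.npz'): rimfit(f,.533,-.097,.23,.012)
# knob axis in air & now: small-window points above rim
for f,lo,hi in (('d_scene.npz',.255,.29),('d_side.npz',.255,.29)):
    z=np.load(f);C=cloud(z,z['d']);hsv=cv2.cvtColor(z['im'],cv2.COLOR_RGB2HSV)
    M=(abs(C[...,0]-.537)<.03)&(abs(C[...,1]+.096)<.03)&(C[...,2]>lo)&(C[...,2]<hi)&(hsv[...,2]>110)&(hsv[...,1]<60)
    P=C[M]; print(f,len(P), P.mean(0) if len(P) else 0, [ (t,P[abs(P[:,2]-t)<.004].mean(0).round(4)) for t in (.26,.268,.276,.284) if (abs(P[:,2]-t)<.004).any()])
E
```

```text
c.npz 54 slope deg x,y [-0.31 -0.  ] z0 0.0759 rms 0.0002 centre [array([0.4877, 0.3702]), np.float64(0.04)]
d_wrist.npz 39 slope deg x,y [-7.36 -1.5 ] z0 0.2267 rms 0.0001 centre [array([ 0.5303, -0.097 ]), np.float64(0.04)]
d_scene.npz 32 slope deg x,y [-5.86 -1.67] z0 0.226 rms 0.0006 centre [array([ 0.5314, -0.0965]), np.float64(0.0401)]
d_side.npz 22 slope deg x,y [-5.31 -2.14] z0 0.2246 rms 0.0015 centre [array([ 0.5312, -0.0999]), np.float64(0.0409)]
d_scene.npz 104 [ 0.54191959 -0.09609974  0.2732373 ] [(0.26, array([ 0.5427, -0.0959,  0.2596])), (0.268, array([ 0.5435, -0.097 ,  0.2682])), (0.276, array([ 0.5437, -0.0964,  0.2758])), (0.284, array([ 0.5395, -0.0956,  0.2836]))]
d_side.npz 1 [ 0.54775882 -0.11961898  0.26117464] [(0.26, array([ 0.5478, -0.1196,  0.2612]))]
```

View pics/d_wrist.png

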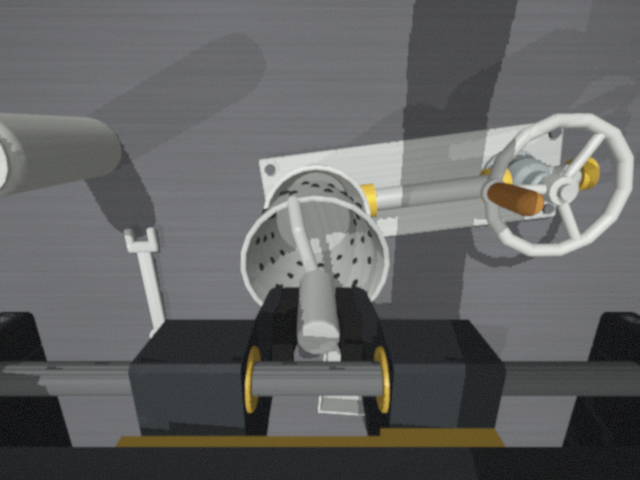

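View pics/d2_side.png

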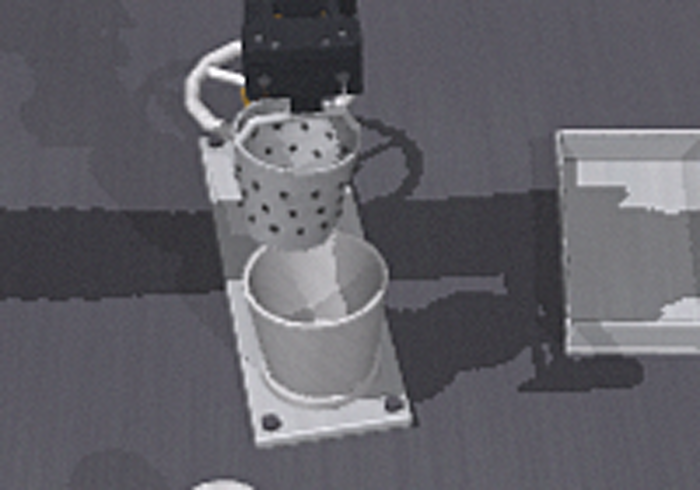

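The rim plane is tilted about 7° about the jaw axis and 1.5° about the other. I'll lift out, correct it by rotating the tool, and check again before lowering.

```bash
cat >> h.py <<'E'
def rimfit(f,cx,cy,zr,dz=.012,rows=480):
    z=np.load(f) if isinstance(f,str) else f; d=z['d']; C=cloud(z,d)
    r=np.hypot(C[...,0]-cx,C[...,1]-cy)
    M=(d>0)&(r>.034)&(r<.050)&(abs(C[...,2]-zr)<dz)&(np.arange(480)[:,None]<rows)
    az=np.arctan2(C[...,1]-cy,C[...,0]-cx); top=[]
    for a in np.arange(-np.pi,np.pi,np.radians(6)):
        S=M&(az>=a)&(az<a+np.radians(6)); P=C[S]
        if len(P)>3: top.append(P[P[:,2]>=np.percentile(P[:,2],70)].mean(0))
    P=np.array(top)
    for _ in range(4):
        A=np.c_[P[:,:2]-[cx,cy],np.ones(len(P))]; k=np.linalg.lstsq(A,P[:,2],rcond=None)[0]; e=P[:,2]-A@k
        P=P[abs(e)<max(2*e.std(),.0008)]
    print(len(P),'slope deg x,y',np.degrees(k[:2]).round(2),'z0',k[2].round(4),'rms',e.std().round(4),'centre',[v.round(4) for v in fitc(P[:,:2])])
def shot(name,n):
    m=eyes.camera_model(n); im,d=eyes.get_image(n)
    cv2.imwrite(f"pics/{name}.png",im[:,:,::-1]); np.savez(f"{name}.npz",im=im,d=d,**m); return dict(im=im,d=d,**m)
E
python3 - <<'E'
from h import *
P=(.5370,-.0964)
print(ctrl.move_straight(np.array([*P,.20]),feed=.08,max_force=10)); 
ctrl.move_straight(np.array([*P,.28]),feed=.15)
grip(.008,40)
q=(R.from_euler('y',-7,degrees=True)*R.from_euler('x',1.4,degrees=True)*R.from_quat(down(np.pi))).as_quat()
ctrl.move_straight(np.array([*P,.28]),ori=q,feed=.05); ctrl.pause(.3); s('rot'); print(ctrl.read_tool_rot(),q)
w=shot('g_wrist','wrist'); rimfit(w,.537,-.097,.23)
w=shot('g_scene','scene'); rimfit(w,.537,-.097,.23)
E
```

```text
False
rot 0.0166 [ 0.5376 -0.096   0.28  ] [ 0.31  0.19 -0.5 ] 15.93
[-0.00102776  0.99806331  0.0122838   0.06097274] [-7.45830058e-04  9.98060307e-01  1.21942137e-02  6.10439835e-02]
42 slope deg x,y [3.29 1.25] z0 0.2265 rms 0.0002 centre [array([ 0.5407, -0.0947]), np.float64(0.0401)]
31 slope deg x,y [3.05 1.31] z0 0.2257 rms 0.0007 centre [array([ 0.5418, -0.0947]), np.float64(0.0397)]
```

View pics/g_wrist.png

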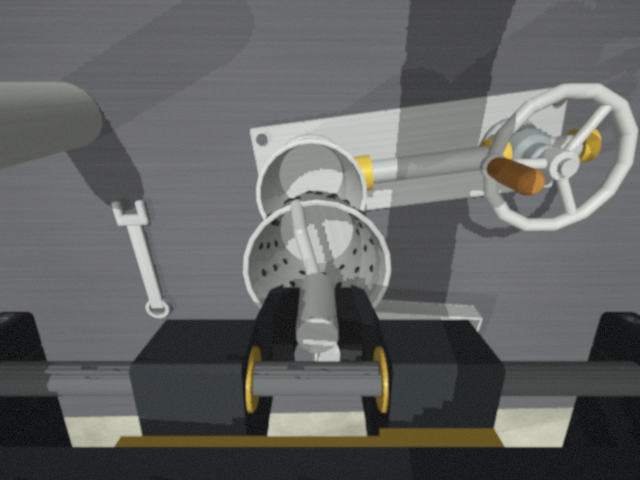

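View pics/g_scene.png

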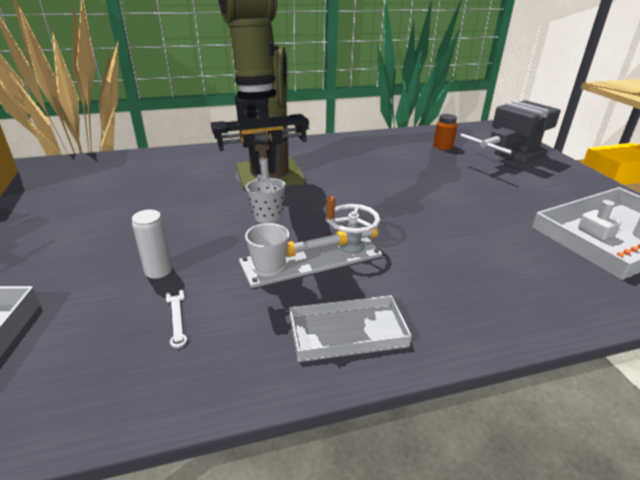

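The slope is now +3.3° and +1.25°, because the earlier floor contact had already part-righted it. I'll remove the rest. The basket also slid about 4 mm down in the grip, which explains the early contact: it was at floor level.

```bash
python3 - <<'E'
from h import *
P=(.5370,-.0964)
q=(R.from_euler('y',-3.6,degrees=True)*R.from_euler('x',.1,degrees=True)*R.from_quat(down(np.pi))).as_quat()
ctrl.move_straight(np.array([*P,.28]),ori=q,feed=.05); ctrl.pause(.3); s('rot')
w=shot('i_wrist','wrist'); rimfit(w,.537,-.097,.23)
w=shot('i_scene','scene'); rimfit(w,.537,-.097,.23)
E
```

```text
rot 0.0171 [ 0.5366 -0.0967  0.28  ] [-0.63 -0.32 -1.77] 16.58
39 slope deg x,y [ 0.28 -0.02] z0 0.2267 rms 0.0001 centre [array([ 0.5366, -0.0966]), np.float64(0.04)]
31 slope deg x,y [0.89 0.22] z0 0.2259 rms 0.0007 centre [array([ 0.5378, -0.0961]), np.float64(0.0399)]
```

```bash
python3 - <<'E'
from h import *
P=(.5370,-.0962)
print(ctrl.move_straight(np.array([*P,.20]),feed=.12,max_force=8)); s('a')
print(ctrl.move_straight(np.array([*P,.164]),feed=.06,max_force=5)); s('b')
print(ctrl.move_straight(np.array([*P,.148]),feed=.02,max_force=5)); s('c')
w=shot('j_wrist','wrist'); rimfit(w,.537,-.0965,.1,.008); w=shot('j_scene','scene')
cv2.imwrite("pics/j2.png",cv2.resize(w['im'][150:320,180:420,::-1],None,fx=3,fy=3,interpolation=cv2.INTER_CUBIC))
E
```

```text
False
a 0.0171 [ 0.5375 -0.0961  0.2005] [ 0.45  0.16 -1.89] 17.5
False
b 0.0165 [ 0.5371 -0.0961  0.164 ] [ 0.34 -0.13 -1.52] 18.25
True
c 0.0171 [ 0.5376 -0.0963  0.1543] [1.1  0.15 3.31] 18.79
41 slope deg x,y [-0.18  0.01] z0 0.101 rms 0.0001 centre [array([ 0.5368, -0.0961]), np.float64(0.0447)]
```

View pics/j2.png

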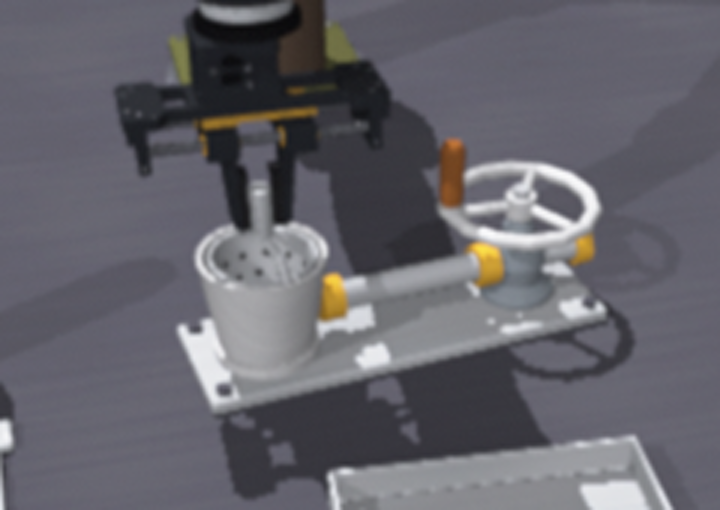

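View pics/j_wrist.png

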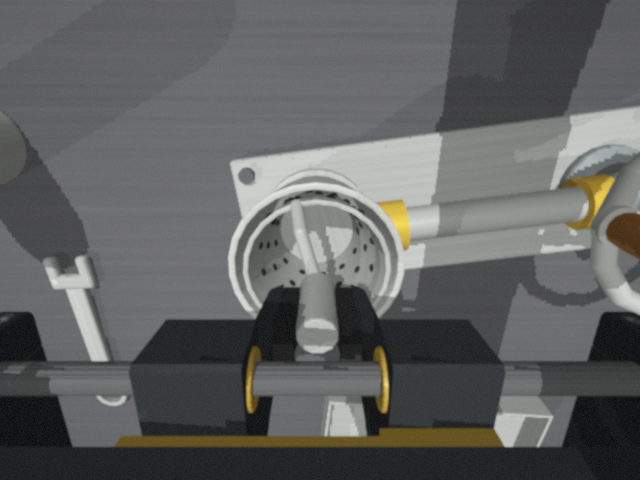

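The basket rim (318,255) sits concentric and level inside the pot rim, and contact came at the expected height. Releasing.

```bash
python3 - <<'E'
from h import *
p=ctrl.read_eef_pos()
grip(.06,20); s('open')
ctrl.move_straight(np.array([p[0],p[1],.22]),feed=.1,max_force=6); s('up')
q=down(np.pi)
ctrl.movep(np.array([.545,0.02,.32]),q); ctrl.pause(.3); s('look')
w=shot('k_wrist','wrist'); rimfit(w,.537,-.0965,.1,.008); 
C=cloud(w,w['d']); 
for nm,c,lo,hi in (('knobtop',(.537,-.096),.15,.166),('handletop',(.50,.08),.153,.168)):
    M=(abs(C[...,0]-c[0])<(.03 if nm[0]=='k' else .1))&(abs(C[...,1]-c[1])<(.03 if nm[0]=='k' else .11))&(C[...,2]>lo)&(C[...,2]<hi)
    P=C[M]; print(nm,len(P),P.mean(0).round(4),P[:,2].max(),fitc(P[:,:2]))
E
```

```text
open 0.0602 [ 0.5363 -0.0962  0.1538] [ 0.37 -0.09 -0.12] 19.67
up 0.0599 [ 0.537  -0.0963  0.2196] [-0.27  0.55 -0.23] 20.48
look 0.0605 [0.5446 0.0185 0.319 ] [ 0.36  0.23 -0.08] 21.43
56 slope deg x,y [-0.11  0.26] z0 0.101 rms 0.0002 centre [array([ 0.5374, -0.0961]), np.float64(0.0445)]
knobtop 376 [ 0.5374 -0.0947  0.1576] 0.16079219218856045 (array([ 0.53770072, -0.09515272]), np.float64(0.006525214363286361))
handletop 428 [0.5088 0.0609 0.1601] 0.16326481186052932 (array([0.50913233, 0.06117428]), np.float64(0.006812278612741817))
```

View pics/k_wrist.png

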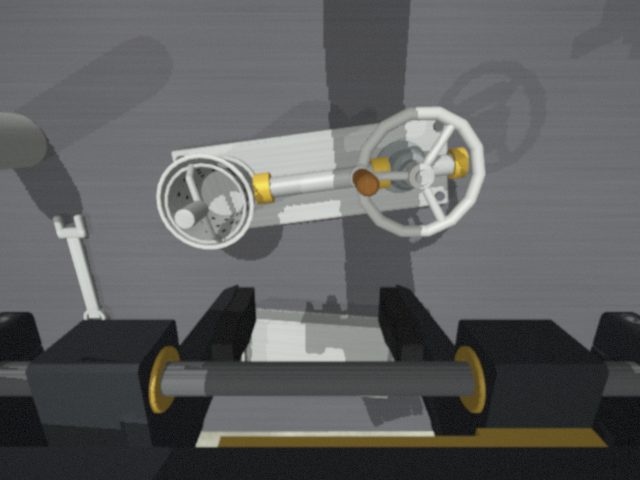

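The seated basket is upright: rim slope at most 0.3°, knob top at z 0.158, pixel (186,215). The handle top is at (367,182), i.e. (0.509,0.061), so the wheel was knocked about 90° clockwise. That's toward closed, so it does no harm. Next I'll grip the handle.

```bash
python3 - <<'E'
from h import *
q=down(np.pi); H=(.509,.0612)
grip(.07,40)
ctrl.movep(np.array([*H,.24]),q); ctrl.pause(.2); s('above')
w=shot('l_wrist','wrist')
C=cloud(w,w['d']); M=(abs(C[...,0]-H[0])<.03)&(abs(C[...,1]-H[1])<.03)&(C[...,2]>.153)&(C[...,2]<.168); print(M.sum(),C[M].mean(0),fitc(C[M][:,:2]))
M=(abs(C[...,0]-.508)<.09)&(abs(C[...,1]-.122)<.09)&(C[...,2]>.094)&(C[...,2]<.106)&(np.arange(480)[:,None]<350)
hull=cv2.convexHull(np.argwhere(M)[:,::-1].astype(np.int32))[:,0]; print('wheel',fitc(onplane(w,hull,.1)[:,:2]))
print(ctrl.move_straight(np.array([*H,.150]),feed=.1,max_force=6)); s('down')
grip(.01,40); ctrl.pause(.1); s('grip')
E
```

```text
above 0.07 [0.5109 0.0603 0.2414] [ 0.37 -1.09 -0.73] 22.52
699 [0.50749773 0.06175903 0.15990058] (array([0.50822027, 0.06175361]), np.float64(0.006806515455521624))
wheel (array([0.50822205, 0.12075747]), np.float64(0.06522437368959674))
False
down 0.0698 [0.5094 0.0613 0.1504] [-0.27  0.26  0.11] 23.62
grip 0.0181 [0.509  0.0616 0.15  ] [0.25 2.67 0.05] 24.54
```

View pics/l_wrist.png

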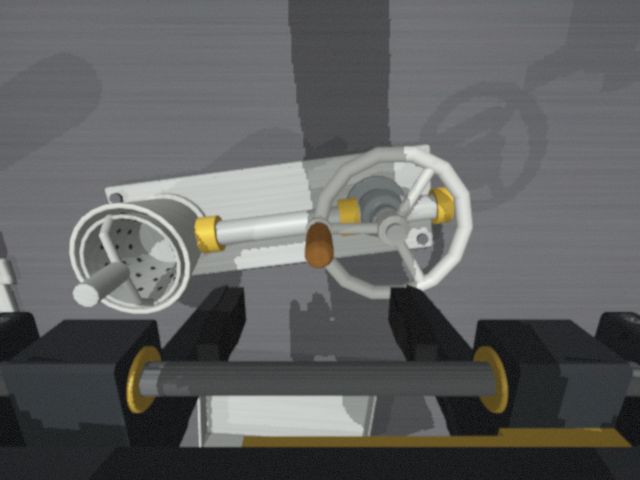

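The handle (318,245) was centred between the fingers and is now gripped. Turning clockwise in short chords with force checks.

```bash
cat >> h.py <<'E'
WC=np.array([.5083,.1216]); RR=.0600; ZG=.150
def at(a,c=WC,r=RR): return np.array([c[0]+r*np.cos(a),c[1]+r*np.sin(a),ZG])
def ang(c=WC): p=ctrl.read_eef_pos(); return np.arctan2(p[1]-c[1],p[0]-c[0]),np.hypot(p[0]-c[0],p[1]-c[1])
def ft(a): f=ctrl.read_wrist_force(); return f[0]*-np.sin(a)+f[1]*np.cos(a), f[0]*np.cos(a)+f[1]*np.sin(a)
E
python3 - <<'E'
from h import *
a0,r=ang(); print('start',np.degrees(a0),r,ctrl.read_t()); log=[]
a=a0; 
for i in range(26):
    a-=np.radians(15)
    hit=ctrl.move_straight(at(a),feed=.07,max_force=10)
    aa,r=ang(); t,rd=ft(aa); p=ctrl.read_eef_pos(); log.append([a,*p])
    print(round(np.degrees(a),1),round(np.degrees(aa),1),'r',round(r,4),'ft',round(t,2),'fr',round(rd,2),hit,round(ctrl.read_t(),2))
    if hit or t>7: break
np.save('log1.npy',np.array(log))
E
```

```text
start -89.3189095898969 0.05999691606133848 24.5417
-104.3 -105.3 r 0.0599 ft -2.35 fr -1.09 False 24.92
-119.3 -120.3 r 0.0599 ft -2.57 fr -0.72 False 25.29
-134.3 -135.5 r 0.0599 ft -1.72 fr -0.31 False 25.67
-149.3 -150.4 r 0.06 ft -2.11 fr -0.26 False 26.04
-164.3 -165.3 r 0.06 ft -1.76 fr 0.04 False 26.42
-179.3 -173.0 r 0.06 ft 2.62 fr -0.92 True 26.67
```

It stopped at about -173°. I'll confirm this is the hard stop with steady pushes, and read the closed angle.

```bash
python3 - <<'E'
from h import *
for d in (-174,-176,-178):
    hit=ctrl.move_straight(at(np.radians(d)),feed=.03,max_force=14); ctrl.pause(.25)
    aa,r=ang(); t,rd=ft(aa); print(d,round(np.degrees(aa),2),'r',round(r,4),'ft',round(t,2),'fr',round(rd,2),hit,round(ctrl.read_t(),2))
v=[]
for _ in range(5):
    ctrl.pause(.05); aa,r=ang(); v.append([np.degrees(aa),r*1000,*ft(aa)])
print(np.round(v,2))
shot('m_scene','scene'); shot('m_wrist','wrist'); shot('m_side','side')
E
```

```text
-174 -173.03 r 0.06 ft 4.72 fr -0.85 False 27.17
-176 -173.21 r 0.06 ft 8.38 fr -2.97 False 27.67
-178 -173.38 r 0.06 ft 14.27 fr -3.09 False 28.17
[[-173.39   60.01   13.83   -1.83]
 [-173.37   59.98   13.25   -2.28]
 [-173.35   59.98   13.05   -1.7 ]
 [-173.38   59.99   13.31   -2.73]
 [-173.38   60.     13.59   -1.97]]
```

View pics/m_scene.png

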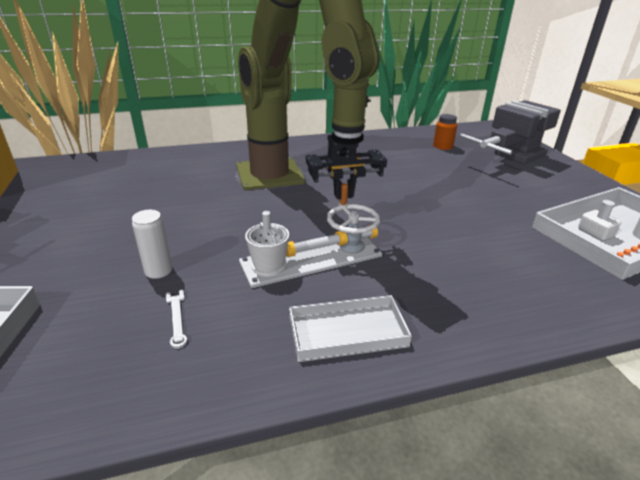

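View pics/m_wrist.png

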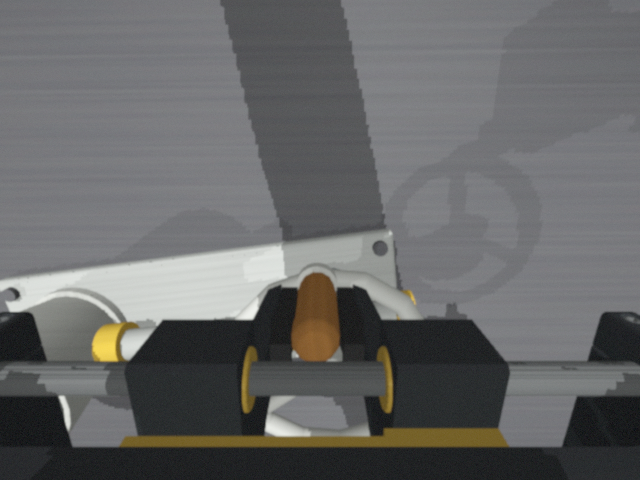

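That's a hard stop: a 14 N push moves it only 0.2°. The handle at closed is at about -172.8° unloaded, with the handle still centred in the pads at (317,330). Now two full turns counterclockwise, monitored.

```bash
python3 - <<'E'
from h import *
A0=np.radians(-172.8); tot=0; prev=ang()[0]; log=[]
for i in range(48):
    a=A0+np.radians(15)*(i+1)
    hit=ctrl.move_straight(at(a),feed=.07,max_force=25 if i<2 else 12)
    aa,r=ang(); tot+=(aa-prev+np.pi)%(2*np.pi)-np.pi; prev=aa; t,rd=ft(aa); log.append([*ctrl.read_eef_pos(),t,rd])
    if i%4==3 or hit: print(i+1,15*(i+1),round(np.degrees(tot),1),'r',round(r*1000,2),'ft',round(t,2),'fr',round(rd,2),hit,round(ctrl.read_opening(),4),round(ctrl.read_t(),2))
    if hit: break
np.save('log2.npy',np.array(log)); print('circle',fitc(np.array(log)[:,:2]))
ctrl.pause(.3); aa,r=ang(); print('final',np.degrees(aa),r,ft(aa),ctrl.read_joint_pos().round(2)); s('end')
E
```

```text
4 60 61.9 r 59.83 ft 2.49 fr -0.31 False 0.0191 30.14
8 120 121.2 r 59.9 ft 1.7 fr -0.62 False 0.019 31.64
12 180 182.2 r 60.07 ft 2.39 fr 0.78 False 0.0188 33.14
16 240 241.6 r 60.18 ft 2.55 fr 2.07 False 0.0189 34.64
20 300 301.7 r 60.02 ft 2.59 fr 3.84 False 0.0188 36.14
24 360 361.6 r 59.91 ft 2.82 fr 2.43 False 0.0186 37.64
28 420 421.6 r 59.82 ft 1.94 fr -0.12 False 0.0187 39.14
32 480 481.3 r 59.88 ft 2.86 fr -0.37 False 0.0186 40.64
36 540 542.2 r 60.05 ft 2.19 fr 0.19 False 0.0186 42.14
40 600 601.6 r 60.14 ft 1.25 fr 1.36 False 0.019 43.64
44 660 661.7 r 60.03 ft 1.27 fr 4.0 False 0.0186 45.14
48 720 721.8 r 59.89 ft 1.92 fr 1.69 False 0.0184 46.64
circle (array([0.50836611, 0.12174302]), np.float64(0.059979196078142644))
final -172.6807414378262 0.05993023257628981 (np.float64(2.164367179969343), np.float64(0.9477012133005065)) [-0.24  0.69 -0.18  2.14  0.36  0.34  0.85]
end 0.0184 [0.4489 0.114  0.15  ] [-0.66 -2.27  3.21] 46.94
```

Settled at -172.7°, i.e. two turns to within about 0.2°. I'll compare against the closed-position pictures as an independent check.

```bash
python3 - <<'E'
from h import *
out=[]
for n in ("scene","side"):
    w=shot(f'n_{n}',n); o=np.load(f'm_{n}.npz')
    for t,x in (('closed',o),('now',w)):
        C=cloud(x,x['d']); h=cv2.cvtColor(x['im'],cv2.COLOR_RGB2HSV)
        M=(h[...,1]>120)&(h[...,0]<20)&(abs(C[...,0]-.45)<.05)&(abs(C[...,1]-.114)<.05)&(C[...,2]>.1)&(C[...,2]<.17)
        v,u=np.nonzero(M); print(n,t,len(u),u.mean() if len(u) else 0,v.mean() if len(u) else 0)
    W=slice(195,245),slice(320,385)
    if n=='side': W=slice(200,250),slice(245,310)
    print('wheel absdiff mean',cv2.absdiff(o['im'][W],w['im'][W]).mean())
    out.append(np.hstack([cv2.resize(i[W],(390,290),interpolation=cv2.INTER_CUBIC) for i in (o['im'],w['im'])]))
w=shot('n_wrist','wrist'); C=cloud(w,w['d'])
cv2.imwrite('pics/n_cmp.png',np.vstack(out)[:,:,::-1])
aa,r=ang(); print(np.degrees(aa),ft(aa)); s('')
E
```

```text
scene closed 136 343.8382352941176 193.23529411764707
scene now 135 343.72592592592594 193.28148148148148
wheel absdiff mean 1.3416410256410256
side closed 15 253.66666666666666 224.86666666666667
side now 15 253.66666666666666 224.86666666666667
wheel absdiff mean 3.395076923076923
-172.81801190233415 (np.float64(1.3521346696935501), np.float64(-0.6346449858896746))
 0.0186 [0.4488 0.1141 0.15  ] [ 0.8  -1.26  2.68] 47.09
```

View pics/n_cmp.png

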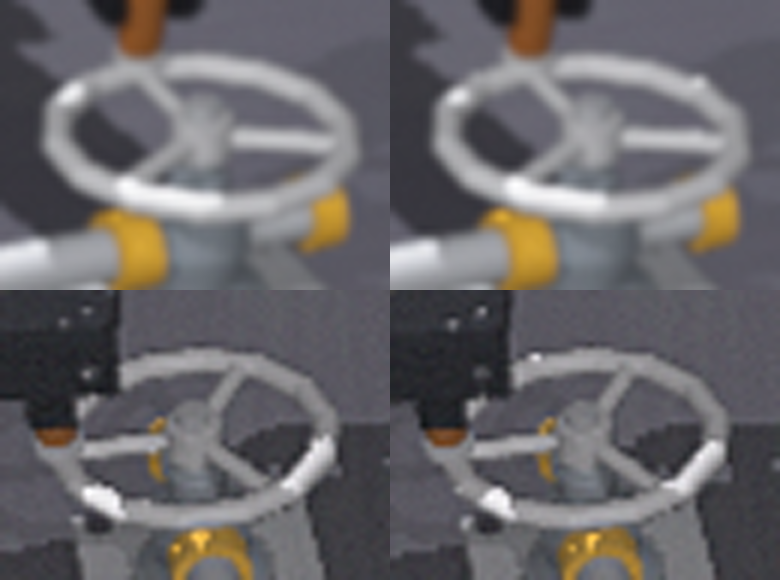

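View pics/n_scene.png

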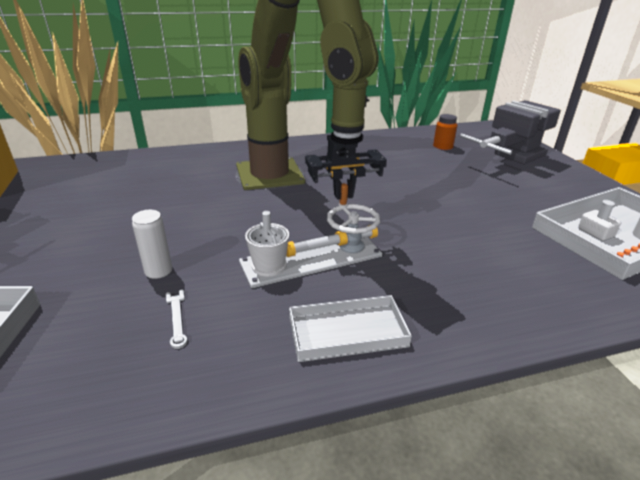

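The wheel's spokes and the handle (scene (343.7,193.3), closed was (343.8,193.2)) match the closed position after two counted turns. The basket is still seated at (266,240), and the can, tray and spanner haven't moved. Handing in.

```bash
python3 - <<'E'
from h import *
workorder.hand_in(); aa,r=ang(); print(np.degrees(aa)); s('done')
E
```

```text
the job is handed in; nothing more can be done
the job is handed in; nothing more can be done
```

The job is handed in at about 47 s on the robot's clock. The basket is seated and released, and the wheel is two full turns open from its stop with the handle still gripped.

- **Basket:** it was lowered until floor contact and let go. Afterwards its rim was level within 0.3° and its knob top was at z 0.158 m, which is the height given for a seated basket.
- **Wheel:** I turned it clockwise to the hard stop, where about 13 N moved it only a few tenths of a degree, with the handle at about -172.8°. I then turned it back 720°, tracked continuously. The last reading before hand-in was -172.8°. The scene and side pictures match the closed ones to about 0.1 pixel at the handle.
- **Bystanders:** the spray can, parts tray and spanner look unmoved in the pictures.

**One mishap:** I carried the basket across too low, and it brushed the handle.
- The wheel turned about 90° clockwise, toward closed, before the closing step. The stop was still found by contact afterwards.
- The basket tilted about 7° in the grip and slid about 4 mm. It had touched the pot floor tilted on the first lowering, so I lifted it, straightened it and lowered it again before release.
- I did not record the force of that brush. No force I read passed about 15 N.

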